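# Unpin the wreath board from the sloping easel

## Task

The twig wreath on its board is locked onto the sloping easel by a sprung index plunger. Pull the plunger's T-handle out and twist it clockwise so that it stays latched open by itself, then draw the board up the slope out from under the steel bridge and set it down gently, flat and right way up inside the empty shallow tray, and let go. Leave the plunger latched open and everything else on the table where it is.

Things in the scene. Friction and masses are not known exactly. Their poses are not given: they have to be found in the camera images.
- easel: Fixed decorating easel: plywood bed 270 x 150 mm on wooden feet, sloping 30 degrees. Origin on the table, under the bed's middle; z up; x points level from the bed's low end to its high end. The bed's face is 100 mm above the origin. In these axes up-slope = (cos30, 0, sin30) and bed normal = (-sin30, 0, cos30).
- bridge (a point): Steel bridge fixed across the bed near its low end, 60 mm long up the slope, 94 mm wide; this point is the middle of its top face, 22.5 mm off the bed and 80 mm down-slope of the bed's middle. The board's tongue is tucked 60 mm deep under it (2.5 mm free above, 5 mm at each side), down against an end stop. The plunger stands on it. Axes as easel.
- tee_grip (a point): Centre of the plunger's black T-handle bar, 80 long x 16 wide x 18 mm high, 95 mm off the bed when home, above the bridge's middle. Axes: z along the plunger outwards (the bed's normal, 30 degrees from vertical), y along the bar, x across it; at the start x points up the slope.
- tee: The same T-handle as a whole. Its origin lies on the plunger's axis, 95 mm below the bar's centre; axes as tee_grip.
- plunger_pull (a joint): How far the plunger is pulled out along its axis (m): 0 home, its nose in the tongue's hole; hard stop at 0.019. The spring pulls it home with about 5 N at 0, rising to 14 N at the stop. A cross pin in a slot keeps it from being twisted until it is out about 0.0135.
- plunger_turn (a joint): Twist of the T-handle (rad): 0 at the start, growing clockwise as seen looking down on the handle; stop at 1.4. Twisted well round (over 0.6) and let go, it rests latched with plunger_pull at about 0.0135; twisted back, it springs home.
- board_grip (a point): Centre of the board's upright aluminium handle bar, 64 long (x) x 16 wide x 14 mm high, 72 mm above the board's underside, over the middle of its 140 x 130 x 10 mm plate. A twig wreath 122 mm across lies round the handle, up to 35 mm above the underside. Axes: z the plate's upward normal, x away from the tongue; at the start x points up the slope.
- board_mid (a point): Middle of the board's outline, half-way up its 10 mm thickness: 40 mm from the handle towards the tongue (-x), 67 mm below the handle bar. The outline is 220 x 130 mm: the plate and, at its -x end, a tongue 60 wide x 80 mm long. Axes as board_grip. To come free the board must slide over 60 mm up the slope, parallel to the bed.
- board: The loose wreath board, about 0.3 kg: plywood plate with tongue, wreath and handle. Origin on its underside, 72 mm below board_grip; axes as board_grip.
- tray: Fixed empty shallow grey tray, outside 270 (x) x 180 (y) x 22 mm high, walls and floor 5 mm thick. Origin at the centre of its underside on the table; z up.
- jar: Glass jar, 72 mm across, 95 mm high, origin under its centre. Bystander.
- tape: Roll of tape lying flat, 96 mm across, 45 mm high. Bystander.
- candle: Pillar candle, 68 mm across, 100 mm high. Bystander.
- mug: White mug, 82 mm across, 95 mm high. Bystander.
- cone: Pine cone, 60 mm across, 85 mm high. Bystander.
- berries: White bowl of red berries, 124 mm across, 45 mm high. Bystander.

How it is judged (in metres and radians):
On the way, in this order (a step that is already met when the one before it is completed fails the run):
1. the plunger is pulled out, twisted and stays latched open with nothing touching its handle (value of joint plunger_pull above 0.01 m and value of joint plunger_turn above 0.6 rad and contact force between the fingers and tee below 0.1 N and x of board_grip in the frame of easel below 0.03 m), for 0.3 s.
2. the board is clear of the bridge ((x of board_grip in the frame of easel above 0.047 m or z of board_grip in the frame of easel above 0.26 m)), for 0.05 s.
At the end, for the whole second after the job is handed in: The board lies flat and right way up on the tray's floor (tilt under 0.05 rad, its middle within 30 mm of the tray's centre in the tray's x and y and 5 to 14 mm above the tray's underside), still and released, and the plunger is latched open (pulled out over 10 mm, twisted over 0.6 rad) (x of board_mid in the frame of tray between -0.03 and 0.03 m and y of board_mid in the frame of tray between -0.03 and 0.03 m and z of board_mid in the frame of tray between 0.005 and 0.014 m and angle between board_mid's own z axis and vertical below 0.05 rad and value of joint plunger_pull above 0.01 m and value of joint plunger_turn above 0.6 rad and linear speed of board below 0.02 m/s); the robot touches nothing.
It fails at once if a bystander on the table is pushed more than 40 mm from its place (distance of any of jar, tape, candle, mug, cone, berries from where it was at the start of the episode above 0.04 m).
It fails at once if the board is dropped or thrown (moves faster than 0.6 m/s with the fingers not touching it) (contact force between the fingers and board below 0.1 N and linear speed of board above 0.6 m/s).
It also fails if it takes over 56 s, if anything falls off the work surface, if the arm or the gripper's body presses on something with over 40 N, if the wrist force passes 120 N, or if a joint passes its speed limit or range.

## Robot

A 6-joint arm with a two-finger parallel gripper is mounted at the origin on the work surface. World frame = base frame: x ahead of the robot, y to its left, z up, the work surface at z = 0. Lengths are in mm, angles in rad, forces in N, time in s.
With the tool pointing down it reaches from about 325 to 850 mm from the base axis. Payload 15.5 kg.
Tool frame: the origin (TCP) lies midway between the tips of the shut fingers; the grasp point (between the pads) lies 19 mm behind it (robot.pinch_z is the z of the grasp point in the tool frame, in mm); z points along the fingers, y is the line along which they close (so a half turn about z gives the same grasp; the last joint's range is limited). The gripper opens to 91 mm and grips with 3 to 60 N. Pads are 32 mm wide; open, the fingers measure 118 mm over their backs; the gripper's body (76 mm by 178 mm) begins 60 mm behind the grasp point.
Start: joints at [1.24, 0.494, 1.345, -0, 1.302, -0.096], TCP at [146.008, 607.707, 213.915] pointing down, gripper open.
Joint ranges: [-2.91, 2.91], [-0.82, 2.16], [0.22, 2.67], [-1.22, 4.37], [0.12, 2.79], [-3.08, 3.08]. Speed limits (rad/s): [1.89, 1.89, 2.57, 3.01, 3.01, 3.01].

## Interface

Orientations are given as a 3x3 rotation matrix whose columns are the frame's x, y, z axes.
In Python, from station import robot gives the robot as it stands.
- The arm moves only by the shell command python3 -m inch 'ROWS' [FORCE]. ROWS is a JSON object of lists of equal length, an entry for each row: "delta_pos": the shift along the world's x, y, z in units of 40 mm (1.0 is 40 mm), a list of three; "rot": the turn, a rotation vector about the world's x, y, z in units of 8 degrees (1.0 is 8 degrees), a list of three; "grip": the finger opening in mm, from 0 to 91.2. A call has 1 to 5 rows; each row is the pose to reach, as a shift and turn from the pose commanded when the call began; what a row does not reach only later rows make up. A row lasts 1/8 s, in which the tool goes at most 62.5 mm and 10.7 degrees, less where a joint would pass 70% of its speed; a pose out of reach is approached as far as the arm can. A call with a gripper value outside its range is refused whole. The fingers move at their own pace and stop on an object; FORCE is the grip in N (left out, the last holds). Time passes only in rows, so rows that repeat a pose let the fingers close. It gives the time, the measured TCP pose, the force, the opening and the grip force at its end, in the units of the state.
- robot.get_state(): the state, without advancing time (a new reading comes with each control period).
- robot.capture(name): name is "side" or "top" or "wrist"; returns a dict with "pixels" (420x560x3 uint8, red, green, blue), "z_map" (420x560 float32, mm along the optical axis (not along the pixel's ray), 0 where there is no reading), "fx", "fy", "cx", "cy" (pixels), "rvec" (rotation vector, rad) and "tvec" (3), from world to camera coordinates, as OpenCV has them. Camera axes: x right, y down, z forward; pixel columns grow to the right and rows downward; lengths in mm; the calibration is good to about 2 mm. The wrist camera is an equidistant fisheye: a pixel r from the principal point sees the ray r / f radians off the axis. A picture is of the moment at which its call begins.
- robot.job_done(): hands the job in; it is judged then, once.
Trained networks look in the newest picture that a camera, given by its name, has taken for a name from the list of things; names that differ only in an ending like _2 or _b are one class to them, and where a whole thing is asked for, a point or a joint stands for the part that bears it (a point fixed in the world has none). Each returns a list of dicts, best first, with "confidence" (0 to 1); they miss things now and then, are a little off and sometimes report something else, mostly with a low value. They report only what shows in the picture. A call takes as long as a camera call.
- robot.search_frame(camera, label): "point" ([column, row] in pixels, amid what is visible of it).
The state is a dict: "t": time; "joints": joint angles; "qvel": joint speeds; "joint_torque": joint torques, N m; "ee_pos": TCP position; "ee_rot": TCP orientation; "contact_force": force on the tool from outside, world axes, zero at the start; "wrist_torque": the same for the moment, N m; "grip_width": opening from 0.0 (shut) to 1.0 (fully open); "grip_force": force on a finger pad.
Only numpy, scipy, OpenCV 4.12 (cv2) and the standard library are available. Lean on these libraries where they do the work, as an engineer would, in place of code of your own. Each camera call takes 0.05 s, during which the arm holds its last target. There are 200 camera calls.

## Working session

There is one attempt and no reset: what is moved stays moved. The work goes in short steps, Python scripts to look and compute and a shell command to move; the robot and the scene stay as the last step left them, time stands still between calls to the robot, and variables do not carry over. Pictures are saved under pics/ and viewed, at most 10 in all, crops included, and the job is handed in when it is done.

```bash
mkdir -p pics; cat > h.py <<'E'
import numpy as np, cv2
from station import robot
def cam(n):
    c=robot.capture(n); R=cv2.Rodrigues(np.array(c["rvec"],float))[0]; c["R"]=R; c["t"]=np.array(c["tvec"],float).ravel(); return c
def pts(c):  # world points for pinhole camera
    z=c["z_map"]; v,u=np.mgrid[:z.shape[0],:z.shape[1]]
    P=np.stack([(u-c["cx"])/c["fx"]*z,(v-c["cy"])/c["fy"]*z,z],-1)
    return (P-c["t"])@c["R"]
def proj(c,X):
    p=c["R"]@np.array(X,float)+c["t"]; return [c["fx"]*p[0]/p[2]+c["cx"],c["fy"]*p[1]/p[2]+c["cy"]]
def save(c,name): cv2.imwrite("pics/"+name,c["pixels"][:,:,::-1])
E
python3 - <<'E'
from h import *
for n in ("side","top"):
    c=cam(n); save(c,n+"0.png"); W=pts(c); print(n,"campos",(-c["R"].T@c["t"]).round())
    np.save(n+"W.npy",W); np.save(n+"Z.npy",c["z_map"])
    for l in ["easel","tee_grip","board_grip","board","tray","jar","tape","candle","mug","cone","berries"]:
        for d in robot.search_frame(n,l)[:2]:
            u,v=map(int,np.round(d["point"])); print(l,round(d["confidence"],2),(u,v),W[v,u].round() if c["z_map"][v,u]>0 else None)
E
```

```text
side campos [ 476. -824.  833.]
easel 0.81 (276, 204) [589. 124.  90.]
tee_grip 0.46 (274, 195) [579.  89. 151.]
tee_grip 0.17 (274, 196) [579.  89. 148.]
board_grip 0.67 (283, 174) [627. 231. 129.]
board 0.77 (279, 176) [609. 199. 144.]
tray 0.6 (279, 305) [ 554. -201.    6.]
jar 0.67 (275, 242) [566. -29.  71.]
tape 0.65 (229, 257) [431. -46.  47.]
candle 0.63 (310, 233) [669. -22.  87.]
candle 0.62 (273, 195) [576.  91. 151.]
mug 0.88 (341, 232) [759. -31.  87.]
cone 0.5 (213, 168) [389. 412.  60.]
berries 0.77 (216, 398) [ 390. -440.   38.]
top campos [ 297.    9. 1396.]
easel 0.89 (238, 210) [593. 161.  86.]
tee_grip 0.65 (259, 210) [580.  92. 145.]
board_grip 0.76 (208, 198) [620. 245. 135.]
board 0.66 (209, 201) [612. 243. 129.]
board 0.41 (348, 225) [ 560. -187.    2.]
tray 0.62 (432, 276) [ 391. -436.   35.]
tray 0.61 (347, 223) [ 566. -184.    3.]
jar 0.92 (290, 222) [553.   1.  92.]
tape 0.87 (286, 258) [454.  15.   1.]
candle 0.94 (283, 188) [660.  22.  95.]
mug 0.92 (286, 158) [789.  12.   6.]
cone 0.76 (151, 280) [384. 421.  69.]
berries 0.6 (436, 277) [ 389. -452.   25.]
```

View pics/side0.png

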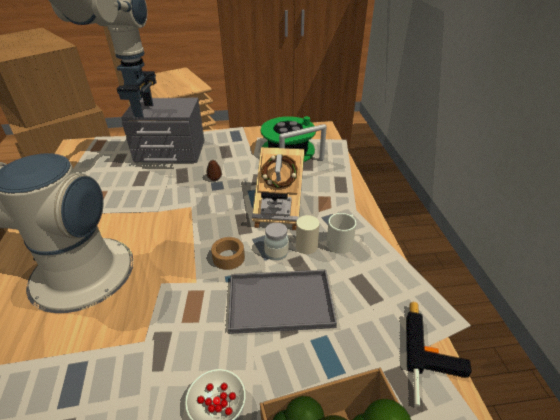

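View pics/top0.png

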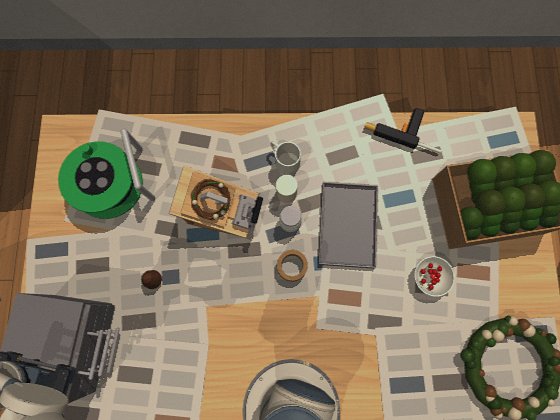

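```bash
python3 - <<'E'
import numpy as np
for n in("side","top"):
    W=np.load(n+"W.npy");Z=np.load(n+"Z.npy")
    def box(name,m):
        P=W[m&(Z>0)]; 
        if len(P)>3:
            print(n,name,len(P),"mean",P.mean(0).round(1),"lo",np.percentile(P,1,axis=0).round(),"hi",np.percentile(P,99,axis=0).round())
            C=np.cov((P-P.mean(0))[:,:2].T); w,v=np.linalg.eigh(C); print("   major",v[:,1].round(3),np.sqrt(w).round(1), "ang",np.degrees(np.arctan2(v[1,1],v[0,1])).round(1))
    x,y,z=W[...,0],W[...,1],W[...,2]
    box("tray rim",(abs(y+190)<170)&(abs(x-560)<220)&(z>17)&(z<26))
    box("tee",(abs(x-585)<70)&(abs(y-92)<50)&(z>130)&(z<165))
    box("bhandle",(abs(x-615)<90)&(abs(y-245)<60)&(z>175)&(z<260))
    P=W[(Z>0)&(x>480)&(x<720)&(y>50)&(y<320)&(z>20)]
    print("hist z",np.histogram(P[:,2],bins=range(20,300,20)))
E
```

```text
side tray rim 884 mean [ 557.3 -171.7   21.4] lo [ 399. -285.   17.] hi [767. -21.  25.]
   major [-0.994  0.109] [ 93.5 103.2] ang 173.7
side tee 174 mean [579.4  94.3 147.1] lo [541.  80. 132.] hi [619. 109. 155.]
   major [-0.972  0.234] [ 3.8 22.8] ang 166.5
side bhandle 88 mean [608.9 212.  189.7] lo [595. 186. 175.] hi [640. 273. 204.]
   major [0.345 0.939] [ 5.1 18.2] ang 69.8
hist z (array([130, 363, 415, 463, 373, 512, 555, 311,  61,  12,   0,   0,   0]), array([ 20,  40,  60,  80, 100, 120, 140, 160, 180, 200, 220, 240, 260,
       280]))
top tray rim 410 mean [ 560.5 -184.9   21. ] lo [ 422. -283.   17.] hi [700. -40.  26.]
   major [-0.995  0.096] [ 75.8 104.3] ang 174.5
top tee 184 mean [580.  100.9 148.4] lo [543.  84. 133.] hi [618. 117. 158.]
   major [-0.969  0.246] [ 6.3 22.4] ang 165.8
top bhandle 142 mean [609.1 220.2 188.8] lo [597. 187. 175.] hi [623. 280. 205.]
   major [0.105 0.994] [ 6.2 22.3] ang 84.0
hist z (array([ 25, 239, 384, 744, 357, 645, 909, 523,  87,  21,   0,   0,   0]), array([ 20,  40,  60,  80, 100, 120, 140, 160, 180, 200, 220, 240, 260,
       280]))
```

Side: easel at (276,190), the tee bar near (274,197), the tray at (280,302). Top: the tee bar is at (257,210) at the right (low) end of the easel, the board handle at (210,198) and the tray at (348,226). Up-slope runs to the image's left (+y). Next I'll fit the easel and tray poses.

```bash
cat > fit.py <<'E'
import numpy as np, cv2
from scipy.optimize import least_squares
S,C=.5,np.sqrt(.75)
Rl=np.array([[C,0,-S],[0,1,0],[S,0,C]])
def Rz(a): return np.array([[np.cos(a),-np.sin(a),0],[np.sin(a),np.cos(a),0],[0,0,1]])
def sdf(p,h):
    q=abs(p)-h; return np.linalg.norm(np.maximum(q,0),axis=1)+np.minimum(q.max(1),0)
boxes=[(np.array([-80,0,95.]),np.array([8,40,9.])),(np.array([40,0,72.]),np.array([32,8,7.])),(np.array([0,0,-6.]),np.array([135,75,6.]))]
def loc(P,o,a): return (P-np.array([o[0],o[1],100+o[2]]))@Rz(a)@Rl
if __name__=="__main__":
    for ns in (("side",),("top",),("side","top")):
        A=np.concatenate([np.load(n+"W.npy")[np.load(n+"Z.npy")>0] for n in ns])
        A=A[(abs(A[:,0]-595)<250)&(abs(A[:,1]-190)<250)&(A[:,2]>25)]
        x=np.array([608,212,0,np.radians(76)])
        for k,t in enumerate([18,12,9,7,7,7]):
            sel=[]
            for i,(c,h) in enumerate(boxes):
                L=loc(A,x[:3],x[3]); q=L-c; m=abs(sdf(q,h))<t
                if i<2: m&=q[:,2]>-4
                if i==2: m&=(abs(L[:,1])>66)|(L[:,0]>112)  # bed clear of the board
                sel.append(A[m])
            f=lambda x:np.concatenate([sdf(loc(P,x[:3],x[3])-c,h)/np.sqrt(len(P)+1) for P,(c,h) in zip(sel,boxes)])
            x=least_squares(f,x,loss="soft_l1",f_scale=.1).x
        print(ns,"easel",x[:3].round(1),np.degrees(x[3]).round(2),[len(s) for s in sel],[abs(sdf(loc(P,x[:3],x[3])-c,h)).mean().round(1) for P,(c,h) in zip(sel,boxes)])
    for n in ("side","top"):
        W=np.load(n+"W.npy");Z=np.load(n+"Z.npy");P=W[(Z>0)&(abs(W[...,2]-21)<4)]
        P=P[(abs(P[:,0]-560)<160)&(abs(P[:,1]+187)<115)]
        def g(x):
            q=abs((P[:,:2]-x[:2])@Rz(x[2])[:2,:2])-[132.5,87.5]; return q.max(1)
        r=least_squares(g,[560,-187,np.radians(-5.5)],loss="soft_l1",f_scale=2)
        print(n,"tray",r.x[:2].round(1),np.degrees(r.x[2]).round(2),len(P),np.median(abs(g(r.x))).round(1))
    from station import robot
    s=robot.get_state(); print(np.array(s["ee_rot"]).round(3).tolist(), s["contact_force"])
E
python3 fit.py
```

```text
('side',) easel [608.5 213.6   1.4] 76.25 [161, 100, 603] [np.float64(1.3), np.float64(1.4), np.float64(1.8)]
('top',) easel [609.9 214.6   0.7] 76.03 [167, 132, 941] [np.float64(1.5), np.float64(1.3), np.float64(1.9)]
('side', 'top') easel [609.4 214.1   1.1] 76.01 [327, 232, 1529] [np.float64(1.5), np.float64(1.4), np.float64(1.9)]
side tray [ 558.7 -188.1] -4.45 729 1.3
top tray [ 560.4 -185.2] -4.4 385 1.4
[[-0.972, 0.234, 0.0], [0.234, 0.972, -0.0], [-0.0, -0.0, -1.0]] [ 0.00841135  0.30318587 -0.41433288]
```

```bash
cat >> h.py <<'E'
from scipy.spatial.transform import Rotation as Ro
from fit import Rl,Rz
EO=np.array([609.4,214.1,101.]); EA=np.radians(76.0)   # bed middle, yaw
B=Rz(EA)@Rl                                             # columns: up-slope, across, normal
def bed(s,y,n): return EO+B@np.array([s,y,n],float)
def to(G,R,show=True):
    """shift and turn (move units) bringing the grasp point to G with tool rotation R"""
    s=robot.get_state(); R0=np.array(s["ee_rot"]); T=G+19*R[:,2]
    d=(T-np.array(s["ee_pos"]))/40; r=np.degrees(Ro.from_matrix(R@R0.T).as_rotvec())/8
    print("delta_pos",d.round(3).tolist(),"rot",r.round(3).tolist())
def tool(y,z): return np.stack([np.cross(y,z),y,z],1)
RT=tool(B[:,0],-B[:,2])
E
python3 - <<'E'
from h import *
to(bed(-80,0,175),RT); print(bed(-80,0,95),B.round(3).tolist())
E
```

```text
delta_pos [10.694, -13.413, -0.445] rot [3.643, -0.892, -0.06]
[581.14786937 100.78689315 143.27241336] [[0.21, -0.97, -0.121], [0.84, 0.242, -0.485], [0.5, 0.0, 0.866]]
```

```bash
python3 -m inch '{"delta_pos":[[0.9,-1.1,0.8],[1.8,-2.2,1],[2.7,-3.3,1],[3.6,-4.5,1],[4.5,-5.6,1]],"rot":[[0,0,0],[0,0,0],[0,0,0],[0,0,0],[0,0,0]],"grip":[60,60,60,60,60]}' 30
python3 -m inch '{"delta_pos":[[0.9,-1.1,0],[1.8,-2.2,0],[2.7,-3.4,-0.2],[3.6,-4.5,-0.4],[4.5,-5.6,-0.6]],"rot":[[0.8,-0.2,0],[1.6,-0.4,0],[2.4,-0.6,0],[3.2,-0.8,0],[3.64,-0.89,-0.06]],"grip":[60,60,60,60,60]}'
python3 - <<'E'
from h import *
to(bed(-80,0,175),RT)
E
```

```text
t: 1.82
ee_pos: [326.9, 382.1, 254.1]
ee_rot: [[-0.972, 0.233, 0.0], [0.233, 0.972, 0.0], [-0.0, 0.0, -1.0]]
contact_force: [1.0, 0.4, 0.9]
grip_width: 0.659
grip_force: 0.0
t: 2.45
ee_pos: [480.9, 191.2, 235.2]
ee_rot: [[-0.971, 0.209, 0.118], [0.24, 0.845, 0.478], [0.001, 0.492, -0.871]]
contact_force: [1.0, 0.9, -0.3]
grip_width: 0.655
grip_force: 0.0
delta_pos [2.321, -3.0, -0.977] rot [0.065, -0.02, -0.014]
```

```bash
python3 -m inch '{"delta_pos":[[0.8,-1,0],[1.6,-2.1,-0.4],[2.0,-2.6,-0.9],[2.0,-2.6,-0.9],[2.0,-2.6,-0.9]],"rot":[[0,0,0],[0,0,0],[0,0,0],[0,0,0],[0,0,0]],"grip":[60,60,60,60,60]}'
python3 - <<'E'
from h import *
to(bed(-80,0,175),RT)
c=cam("wrist"); save(c,"w1.png"); print(c["fx"],c["cx"],c["cy"]);print(robot.search_frame("wrist","tee_grip")[:2])
E
```

```text
t: 3.08
ee_pos: [559.5, 89.0, 198.9]
ee_rot: [[-0.971, 0.211, 0.114], [0.239, 0.847, 0.475], [0.004, 0.489, -0.873]]
contact_force: [0.2, 0.1, 0.4]
grip_width: 0.655
grip_force: 0.0
delta_pos [0.357, -0.445, -0.071] rot [0.085, -0.048, -0.019]
325.19226210127806 281.38064075203977 204.84294657110772
[{'point': [264.1, 227.1], 'confidence': 0.76}, {'point': [51.3, 79.7], 'confidence': 0.55}]
```

View pics/w1.png

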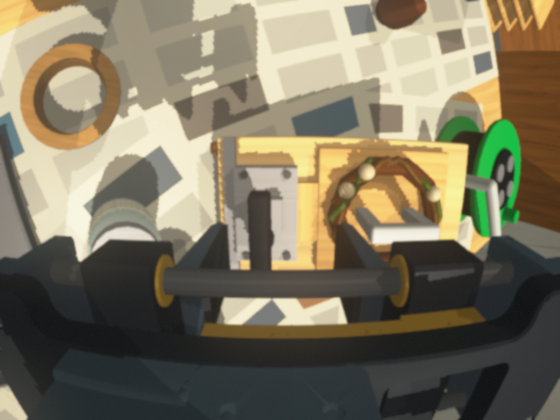

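The wrist view shows the T-bar at (261,230) between the fingers, upright across the closing line. I'll measure it from this near view.

```bash
cat >> h.py <<'E'
def wpts(c):
    z=c["z_map"]; v,u=np.mgrid[:z.shape[0],:z.shape[1]]
    dx,dy=(u-c["cx"])/c["fx"],(v-c["cy"])/c["fy"]; th=np.hypot(dx,dy)+1e-9; k=np.tan(np.minimum(th,1.4))/th
    P=np.stack([dx*k*z,dy*k*z,z],-1); W=(P-c["t"])@c["R"]; W[z<=0]=np.nan; return W
E
python3 - <<'E'
from h import *
c=cam("wrist"); W=wpts(c); L=(W-EO)@B; np.save("w1.npy",L)
m=(abs(L[...,2]-104)<8)&(abs(L[...,0]+80)<20)&(abs(L[...,1])<60)
P=L[m]; print(len(P),np.median(P,0).round(1),np.percentile(P,[2,98],axis=0).round(1).tolist())
m=(abs(L[...,2]-79)<6)&(abs(L[...,1])<25)&(abs(L[...,0]-40)<45)
P=L[m]; print(len(P),np.median(P,0).round(1),np.percentile(P,[2,98],axis=0).round(1).tolist())
print(L[228:232:2,262].round(1))
to(bed(-80,0,175),RT)
E
```

```text
1720 [-83.3  15.  103.9] [[-91.3, -14.3, 98.7], [-75.8, 41.0, 105.4]]
1207 [32.3  3.5 78.9] [[5.1, -4.4, 73.8], [66.0, 9.3, 80.5]]
[[-80.8  16.5 104.3]
 [-80.8  14.8 103.6]]
delta_pos [0.355, -0.452, -0.081] rot [0.088, -0.039, -0.025]
```

```bash
python3 - <<'E'
from h import *
to(bed(-82,1,175),RT);to(bed(-82,1,96),RT)
E
```

```text
delta_pos [0.32, -0.488, -0.106] rot [0.088, -0.039, -0.025]
delta_pos [0.559, 0.471, -1.817] rot [0.088, -0.039, -0.025]
```

```bash
python3 -m inch '{"delta_pos":[[0.32,-0.49,-0.11],[0.32,-0.49,-0.11],[0.4,-0.17,-0.68],[0.48,0.15,-1.25],[0.56,0.47,-1.82]],"rot":[[0.09,-0.04,-0.02],[0.09,-0.04,-0.02],[0.09,-0.04,-0.02],[0.09,-0.04,-0.02],[0.09,-0.04,-0.02]],"grip":[50,50,50,50,50]}'
python3 - <<'E'
from h import *
to(bed(-82,1,96),RT)
c=cam("wrist"); save(c,"w2.png")
E
```

```text
t: 3.85
ee_pos: [582.6, 107.4, 125.3]
ee_rot: [[-0.97, 0.21, 0.121], [0.242, 0.84, 0.485], [0.0, 0.5, -0.866]]
contact_force: [0.1, 0.2, 0.3]
grip_width: 0.544
grip_force: 0.0
delta_pos [-0.017, 0.016, 0.035] rot [-0.003, -0.002, 0.004]
```

View pics/w2.png

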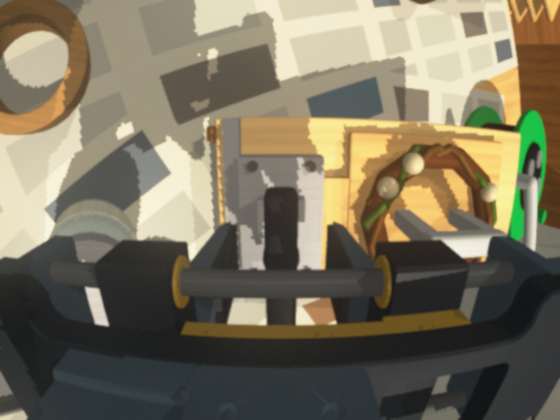

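The bar at column 282 is centred between the fingers. Closing now.

```bash
python3 -m inch '{"delta_pos":[[0,0,0],[0,0,0],[0,0,0],[0,0,0],[0,0,0]],"rot":[[0,0,0],[0,0,0],[0,0,0],[0,0,0],[0,0,0]],"grip":[5,5,5,5,5]}' 45
python3 - <<'E'
from h import *
s=robot.get_state(); print("F bed",(B.T@np.array(s["contact_force"])).round(1), "pull 17mm units",(B[:,2]*17/40).round(3))
E
```

```text
t: 4.53
ee_pos: [582.8, 106.6, 126.4]
ee_rot: [[-0.97, 0.21, 0.122], [0.243, 0.84, 0.485], [-0.001, 0.5, -0.866]]
contact_force: [-2.9, -6.2, 6.9]
grip_width: 0.198
grip_force: 45.0
F bed [-2.4  1.3  9.3] pull 17mm units [-0.051 -0.206  0.368]
```

```bash
python3 -m inch '{"delta_pos":[[-0.01,-0.05,0.09],[-0.02,-0.1,0.18],[-0.035,-0.15,0.27],[-0.051,-0.206,0.368],[-0.051,-0.206,0.368]],"rot":[[0,0,0],[0,0,0],[0,0,0],[0,0,0],[0,0,0]],"grip":[5,5,5,5,5]}' 60
python3 - <<'E'
from h import *
s=robot.get_state(); print("F bed",(B.T@np.array(s["contact_force"])).round(1), "grasp bed", (B.T@(np.array(s["ee_pos"])-19*np.array(s["ee_rot"])[:,2]-EO)).round(1))
print("axis*-10deg units",(-B[:,2]*10/8).round(3), "-60",(-B[:,2]*60/8).round(3))
E
```

```text
t: 5.15
ee_pos: [580.3, 98.8, 140.7]
ee_rot: [[-0.97, 0.21, 0.121], [0.242, 0.84, 0.485], [0.001, 0.5, -0.866]]
contact_force: [5.3, 2.3, -13.0]
grip_width: 0.189
grip_force: 60.0
F bed [ -3.5  -4.6 -13. ] grasp bed [-83.1   0.3 112.8]
axis*-10deg units [ 0.151  0.606 -1.083] -60 [ 0.907  3.639 -6.495]
```

```bash
python3 -m inch '{"delta_pos":[[0,0,0],[0,0,0],[0,0,0],[0,0,0],[0,0,0]],"rot":[[0.12,0.48,-0.86],[0.24,0.97,-1.73],[0.36,1.45,-2.6],[0.48,1.94,-3.46],[0.6,2.43,-4.33]],"grip":[5,5,5,5,5]}'
python3 -m inch '{"delta_pos":[[0,0,0],[0,0,0],[0,0,0],[0,0,0]],"rot":[[0.12,0.48,-0.86],[0.24,0.97,-1.73],[0.36,1.45,-2.6],[0.36,1.45,-2.6]],"grip":[5,5,5,5]}'
python3 - <<'E'
from h import *
s=robot.get_state(); R=np.array(s["ee_rot"]);print("F bed",(B.T@np.array(s["contact_force"])).round(1), "T",(B.T@np.array(s["wrist_torque"])).round(2),"grasp bed", (B.T@(np.array(s["ee_pos"])-19*R[:,2]-EO)).round(1),np.degrees(Ro.from_matrix(B.T@R@RT.T@B).as_rotvec()).round(1),np.round(s["joints"],2))
E
```

```text
t: 5.78
ee_pos: [580.3, 98.9, 140.3]
ee_rot: [[-0.604, 0.788, 0.12], [0.728, 0.485, 0.485], [0.324, 0.38, -0.866]]
contact_force: [5.3, 1.7, -13.3]
grip_width: 0.191
grip_force: 60.0
t: 6.28
ee_pos: [580.1, 98.9, 140.3]
ee_rot: [[-0.237, 0.964, 0.12], [0.861, 0.151, 0.485], [0.449, 0.219, -0.866]]
contact_force: [3.3, 1.1, -13.2]
grip_width: 0.192
grip_force: 60.0
F bed [ -4.9  -2.9 -12.3] T [-0.67  1.37 -0.04] grasp bed [-83.3   0.5 112.5] [  0.   0. -64.] [-0.24  0.53  1.68  0.63  1.02 -0.81]
```

```bash
python3 -m inch '{"delta_pos":[[0.005,0.02,-0.04],[0.011,0.042,-0.076],[0.011,0.042,-0.076],[0.011,0.042,-0.076],[0.011,0.042,-0.076]],"rot":[[0,0,0],[0,0,0],[0,0,0],[0,0,0],[0,0,0]],"grip":[5,5,45,45,45]}'
python3 -m inch '{"delta_pos":[[0,0,0],[0,0,0],[0,0,0]],"rot":[[0,0,0],[0,0,0],[0,0,0]],"grip":[45,45,45]}'
python3 - <<'E'
from h import *
print((B[:,2]*70/40).round(3))
c=cam("wrist"); save(c,"w3.png")
E
```

```text
t: 6.9
ee_pos: [580.8, 100.9, 137.8]
ee_rot: [[-0.237, 0.964, 0.121], [0.861, 0.151, 0.485], [0.45, 0.219, -0.866]]
contact_force: [0.4, -0.4, -0.3]
grip_width: 0.479
grip_force: 0.0
t: 7.28
ee_pos: [580.7, 100.7, 137.5]
ee_rot: [[-0.236, 0.964, 0.121], [0.861, 0.15, 0.485], [0.45, 0.219, -0.866]]
contact_force: [-0.1, 0.1, 0.5]
grip_width: 0.496
grip_force: 0.0
[-0.212 -0.849  1.516]
```

View pics/w3.png

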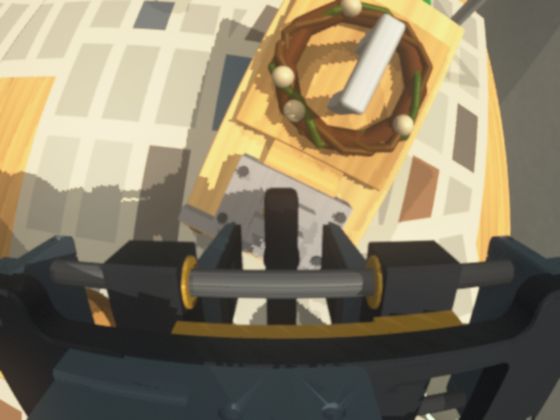

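The bar stays turned between the open fingers without contact (columns 266–297, fingers at 235 and 325), so it's latched. Retreating, then going to the board handle.

```bash
cat >> h.py <<'E'
EO=EO+B@np.array([-3,1,0.]); RB=tool(-B[:,1],-B[:,2])
E
python3 -m inch '{"delta_pos":[[-0.06,-0.24,0.43],[-0.13,-0.54,0.97],[-0.21,-0.85,1.52],[-0.21,-0.85,1.52]],"rot":[[0,0,0],[0,0,0],[0,0,0],[0,0,0]],"grip":[45,45,45,45]}'
python3 - <<'E'
from h import *
to(bed(40,0,150),RB)
E
```

```text
t: 7.82
ee_pos: [573.1, 65.9, 199.6]
ee_rot: [[-0.237, 0.964, 0.124], [0.862, 0.15, 0.484], [0.448, 0.221, -0.866]]
contact_force: [0.2, 0.5, -0.6]
grip_width: 0.494
grip_force: 0.0
delta_pos [0.681, 2.899, 0.835] rot [0.402, 1.591, -2.804]
```

```bash
python3 -m inch '{"delta_pos":[[0.2,0.8,0.6],[0.4,1.7,0.84],[0.6,2.5,0.84],[0.68,2.9,0.84],[0.68,2.9,0.84]],"rot":[[0.12,0.48,-0.86],[0.24,0.97,-1.73],[0.36,1.45,-2.6],[0.4,1.59,-2.8],[0.4,1.59,-2.8]],"grip":[50,50,50,50,50]}'
python3 - <<'E'
from h import *
to(bed(40,0,150),RB); to(bed(40,0,73),RB)
c=cam("wrist"); save(c,"w4.png"); L=(wpts(c)-EO)@B
for n,m in (("handle",(abs(L[...,2]-79)<5)&(abs(L[...,1])<20)&(abs(L[...,0]-40)<45)),("tee",(abs(L[...,2]-117)<7)&(np.hypot(L[...,1],L[...,0]+80)<48))):
    P=L[m]; 
    if len(P)>9: print(n,len(P),np.median(P,0).round(1),np.percentile(P,[2,98],axis=0).round(1).tolist())
s=robot.get_state();print(np.round(s["joints"],2))
E
```

```text
t: 8.45
ee_pos: [599.0, 184.0, 231.0]
ee_rot: [[0.208, 0.971, 0.117], [0.84, -0.239, 0.487], [0.501, -0.003, -0.866]]
contact_force: [0.1, -0.1, -0.4]
grip_width: 0.547
grip_force: 0.0
delta_pos [0.034, -0.054, 0.049] rot [-0.013, -0.021, -0.025]
delta_pos [0.266, 0.88, -1.619] rot [-0.013, -0.021, -0.025]
handle 1885 [43.1  0.  78.9] [[10.4, -7.7, 76.3], [71.4, 7.3, 80.4]]
[-0.09  0.43  1.55  0.58  1.14 -0.09]
```

View pics/w4.png

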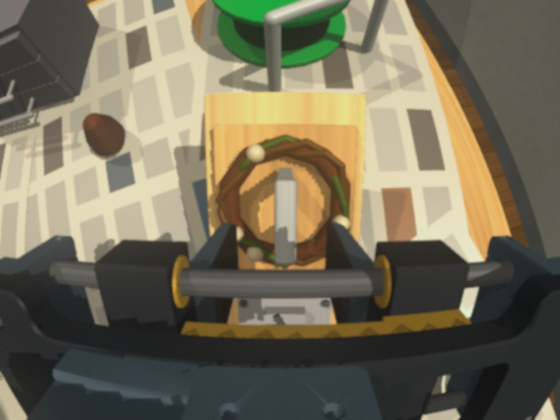

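The handle bar (columns 276–296) is parallel to the pads and centred between the fingers. Going down and gripping.

```bash
python3 -m inch '{"delta_pos":[[0.1,0.25,-0.4],[0.18,0.57,-1.0],[0.266,0.88,-1.62],[0.266,0.88,-1.62],[0.266,0.88,-1.62]],"rot":[[0,-0.02,-0.02],[0,-0.02,-0.02],[0,-0.02,-0.02],[0,-0.02,-0.02],[0,-0.02,-0.02]],"grip":[50,50,50,50,50]}'
python3 -m inch '{"delta_pos":[[0,0,0],[0,0,0],[0,0,0],[0,0,0],[0,0,0]],"rot":[[0,0,0],[0,0,0],[0,0,0],[0,0,0],[0,0,0]],"grip":[5,5,5,5,5]}' 35
python3 - <<'E'
from h import *
s=robot.get_state(); print("F bed",(B.T@np.array(s["contact_force"])).round(1)); to(bed(40,0,73),RB)
print("75 up-slope",(B[:,0]*75/40).round(3))
E
```

```text
t: 9.12
ee_pos: [610.4, 217.1, 167.7]
ee_rot: [[0.21, 0.97, 0.123], [0.839, -0.243, 0.486], [0.502, 0.001, -0.865]]
contact_force: [-0.4, 0.6, -0.2]
grip_width: 0.545
grip_force: 0.0
t: 9.75
ee_pos: [610.1, 217.8, 167.3]
ee_rot: [[0.21, 0.97, 0.122], [0.839, -0.243, 0.486], [0.502, 0.001, -0.865]]
contact_force: [-2.2, -2.6, 4.6]
grip_width: 0.175
grip_force: 35.0
F bed [-0.3  1.5  5.5]
delta_pos [-0.012, 0.035, -0.025] rot [-0.011, 0.007, 0.009]
75 up-slope [0.393 1.576 0.938]
```

```bash
python3 -m inch '{"delta_pos":[[0.07,0.3,0.2],[0.15,0.61,0.38],[0.23,0.93,0.57],[0.31,1.25,0.76],[0.39,1.57,0.95]],"rot":[[0,0,0],[0,0,0],[0,0,0],[0,0,0],[0,0,0]],"grip":[5,5,5,5,5]}' 45
python3 - <<'E'
from h import *
s=robot.get_state(); print("F bed",(B.T@np.array(s["contact_force"])).round(1),"grasp bed", (B.T@(np.array(s["ee_pos"])-19*np.array(s["ee_rot"])[:,2]-EO)).round(1)); print((B[:,0]*15/40).round(3),(B[:,2]*60/40).round(3))
E
```

```text
t: 10.38
ee_pos: [625.9, 281.7, 205.6]
ee_rot: [[0.21, 0.97, 0.122], [0.839, -0.243, 0.486], [0.502, 0.0, -0.865]]
contact_force: [0.6, -0.1, -3.4]
grip_width: 0.17
grip_force: 45.0
F bed [-1.7 -0.6 -3. ] grasp bed [115.6  -0.6  74.8]
[0.079 0.315 0.188] [-0.181 -0.728  1.299]
```

```bash
python3 -m inch '{"delta_pos":[[0.01,0.1,0.4],[0.01,0.1,0.9],[0.0,0.0,1.6],[0,-0.2,2.4],[0,-0.5,3.0]],"rot":[[0,0,0],[0,0,0],[0,0,0],[0,0,0],[0,0,0]],"grip":[5,5,5,5,5]}'
python3 - <<'E'
from h import *
TA=np.radians(-4.4); RF=Rz(TA)@np.diag([1,-1,-1.]); TC=np.array([559.5,-186.5,0])
to(TC+Rz(TA)@[40,0,300],RF)
s=robot.get_state();print(np.round(s["joints"],2)); c=cam("top"); W=pts(c); np.save("t1.npy",W)
x,y,z=W[...,0],W[...,1],W[...,2]; m=(abs(x-700)<150)&(y>300)&(y<520); print("tallest green area", [ (a, W[m&(y>a)&(y<a+30)][:,2].max().round()) for a in range(300,520,30)])
E
```

```text
t: 11.0
ee_pos: [625.7, 260.5, 327.5]
ee_rot: [[0.209, 0.97, 0.124], [0.839, -0.243, 0.486], [0.502, 0.002, -0.865]]
contact_force: [0.3, 1.1, -5.1]
grip_width: 0.172
grip_force: 45.0
delta_pos [-0.659, -11.251, -1.162] rot [-2.376, 3.322, -9.796]
[0.05 0.39 1.34 0.52 1.28 0.18]
tallest green area [(300, np.float64(336.0)), (330, np.float64(332.0)), (360, np.float64(321.0)), (390, np.float64(10.0)), (420, np.float64(163.0)), (450, np.float64(166.0)), (480, np.float64(166.0)), (510, np.float64(159.0))]
```

```bash
python3 -m inch '{"delta_pos":[[-0.05,-0.6,0],[-0.1,-1.6,0],[-0.2,-2.8,0],[-0.3,-4.0,0],[-0.35,-5.2,0]],"rot":[[-0.24,0.33,-0.98],[-0.5,0.7,-2.0],[-0.75,1.05,-3.1],[-1.0,1.4,-4.1],[-1.25,1.75,-5.15]],"grip":[5,5,5,5,5]}'
cat >> h.py <<'E'
TA=np.radians(-4.4); RF=Rz(TA)@np.diag([1,-1,-1.]); TC=np.array([559.5,-186.5,0])
def tray(h): to(TC+Rz(TA)@[40,0,h],RF)
E
python3 -c "
from h import *
tray(300)"
```

```text
t: 11.68
ee_pos: [611.2, 51.3, 325.3]
ee_rot: [[0.823, 0.547, 0.152], [0.513, -0.832, 0.212], [0.242, -0.097, -0.965]]
contact_force: [1.1, -0.7, -4.2]
grip_width: 0.173
grip_force: 45.0
delta_pos [-0.295, -6.022, -1.109] rot [-1.127, 1.558, -4.604]
```

```bash
python3 -m inch '{"delta_pos":[[-0.05,-1.2,0],[-0.1,-2.4,-0.1],[-0.2,-3.6,-0.3],[-0.25,-4.8,-0.6],[-0.29,-6.0,-1.1]],"rot":[[-0.25,0.34,-1.0],[-0.5,0.68,-2.0],[-0.74,1.02,-3.0],[-0.98,1.36,-4.0],[-1.12,1.55,-4.6]],"grip":[5,5,5,5,5]}'
python3 -m inch '{"delta_pos":[[0,0,0],[0,0,0]],"rot":[[0,0,0],[0,0,0]],"grip":[5,5]}'
python3 -c "
from h import *
tray(300);tray(110)"
```

```text
t: 12.3
ee_pos: [600.5, -188.5, 281.4]
ee_rot: [[0.997, -0.075, 0.003], [-0.075, -0.997, 0.001], [0.003, -0.001, -1.0]]
contact_force: [0.5, 0.5, -3.7]
grip_width: 0.171
grip_force: 45.0
t: 12.55
ee_pos: [600.2, -187.0, 281.2]
ee_rot: [[0.997, -0.071, 0.003], [-0.071, -0.997, 0.003], [0.003, -0.003, -1.0]]
contact_force: [0.9, 0.8, -2.5]
grip_width: 0.171
grip_force: 45.0
delta_pos [-0.021, -0.065, -0.004] rot [-0.019, 0.022, -0.041]
delta_pos [-0.021, -0.065, -4.754] rot [-0.019, 0.022, -0.041]
```

```bash
python3 -m inch '{"delta_pos":[[-0.02,-0.06,-0.8],[-0.02,-0.06,-1.9],[-0.02,-0.06,-3.0],[-0.02,-0.06,-4.1],[-0.02,-0.06,-4.75]],"rot":[[-0.02,0.02,-0.04],[-0.02,0.02,-0.04],[-0.02,0.02,-0.04],[-0.02,0.02,-0.04],[-0.02,0.02,-0.04]],"grip":[5,5,5,5,5]}'
python3 -m inch '{"delta_pos":[[0,0,0]],"rot":[[0,0,0]],"grip":[5]}'
python3 - <<'E'
from h import *
tray(110); tray(79)
c=cam("side"); cv2.imwrite("pics/s2.png",cv2.resize(c["pixels"][170:350,180:400,::-1],None,fx=3,fy=3,interpolation=cv2.INTER_CUBIC))
W=pts(c); L=(W-TC)@Rz(TA)
# plate top surface seen: z about 38+10
m=(abs(L[...,0])<110)&(abs(L[...,1])<68)&(abs(L[...,2]-48)<12); P=L[m]
A=np.c_[P[:,:2],np.ones(len(P))]; k=np.linalg.lstsq(A,P[:,2],rcond=None)[0]
for _ in range(5):
    g=abs(A@k-P[:,2])<4; k=np.linalg.lstsq(A[g],P[g,2],rcond=None)[0]
print(len(P),g.sum(),k.round(3),np.percentile(P[g],[1,99],axis=0).round(1).tolist())
E
```

```text
t: 13.18
ee_pos: [599.0, -188.3, 89.8]
ee_rot: [[0.997, -0.075, -0.001], [-0.075, -0.997, -0.0], [-0.001, 0.0, -1.0]]
contact_force: [0.7, 0.7, -3.0]
grip_width: 0.172
grip_force: 45.0
t: 13.3
ee_pos: [598.7, -188.4, 90.2]
ee_rot: [[0.997, -0.075, -0.002], [-0.075, -0.997, 0.001], [-0.002, -0.0, -1.0]]
contact_force: [-0.4, 0.3, -3.8]
grip_width: 0.174
grip_force: 45.0
delta_pos [0.017, -0.03, 0.021] rot [-0.004, -0.015, -0.009]
delta_pos [0.017, -0.03, -0.754] rot [-0.004, -0.015, -0.009]
1927 1665 [-3.0000e-03  2.0000e-03  4.6052e+01] [[-107.7, -62.3, 42.5], [107.8, 62.8, 49.4]]
```

View pics/s2.png

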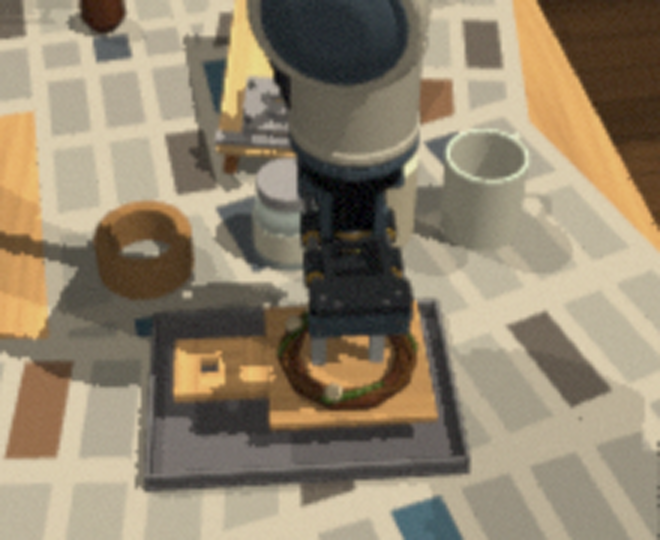

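The board hovers level over the tray's middle (plate 270–440, tongue at 175–270 in the crop) with its top at 46 mm, so it needs to go down about 31 mm.

```bash
python3 -m inch '{"delta_pos":[[0,-0.02,-0.3],[0,-0.02,-0.55],[0,-0.02,-0.66],[0,-0.02,-0.71],[0,-0.02,-0.73]],"rot":[[0,0,0],[0,0,0],[0,0,0],[0,0,0],[0,0,0]],"grip":[5,5,5,5,5]}'
python3 -m inch '{"delta_pos":[[0,0,-0.02],[0,0,-0.04],[0,0,-0.04]],"rot":[[0,0,0],[0,0,0],[0,0,0]],"grip":[5,5,5]}'
```

```text
t: 13.98
ee_pos: [599.4, -190.6, 61.9]
ee_rot: [[0.997, -0.077, 0.0], [-0.077, -0.997, -0.001], [0.0, 0.001, -1.0]]
contact_force: [0.5, 0.6, -3.1]
grip_width: 0.174
grip_force: 45.0
t: 14.35
ee_pos: [599.4, -190.5, 60.3]
ee_rot: [[0.997, -0.077, 0.0], [-0.077, -0.997, -0.001], [0.0, 0.001, -1.0]]
contact_force: [-0.2, 0.3, -4.1]
grip_width: 0.173
grip_force: 45.0
```

```bash
python3 -m inch '{"delta_pos":[[0,0,-0.03],[0,0,-0.05],[0,0,-0.05]],"rot":[[0,0,0],[0,0,0],[0,0,0]],"grip":[5,5,5]}'
```

```text
t: 14.72
ee_pos: [599.5, -190.7, 59.7]
ee_rot: [[0.997, -0.077, 0.001], [-0.077, -0.997, -0.001], [0.001, 0.001, -1.0]]
contact_force: [-7.0, 1.2, 18.4]
grip_width: 0.17
grip_force: 45.0
```

On the floor. Easing off, opening and retreating.

```bash
python3 -m inch '{"delta_pos":[[0,0,0.025],[0,0,0.025],[0,0,0.025],[0,0,0.025],[0,0,0.025]],"rot":[[0,0,0],[0,0,0],[0,0,0],[0,0,0],[0,0,0]],"grip":[5,45,45,45,45]}'
python3 -m inch '{"delta_pos":[[0,0,0.3],[0,0,1],[0,0,2],[0,0,3],[0,0,4]],"rot":[[0,0,0],[0,0,0],[0,0,0],[0,0,0],[0,0,0]],"grip":[45,45,45,45,45]}'
python3 -m inch '{"delta_pos":[[-1,-0.5,0.2],[-2,-1,0.5],[-3,-1.5,0.5],[-3,-1.5,0.5]],"rot":[[0,0,0],[0,0,0],[0,0,0],[0,0,0]],"grip":[45,45,45,45]}'
python3 - <<'E'
from h import *
c=cam("side"); cv2.imwrite("pics/s3.png",cv2.resize(c["pixels"][150:350,180:400,::-1],None,fx=3,fy=3,interpolation=cv2.INTER_CUBIC))
W=pts(c); L=(W-TC)@Rz(TA)
m=(abs(L[...,0])<120)&(abs(L[...,1])<75)&(abs(L[...,2]-15)<4); P=L[m]
A=np.c_[P[:,:2],np.ones(len(P))]; k=np.linalg.lstsq(A,P[:,2],rcond=None)[0]
print(len(P),k.round(3),np.percentile(P,[1,99],axis=0).round(1).tolist())
L=(W-EO)@B; m=(abs(L[...,2]-117)<9)&(np.hypot(L[...,1],L[...,0]+80)<50); P=L[m]; print("tee",len(P),P.mean(0).round(1),np.degrees(np.arctan2(*np.linalg.eigh(np.cov(P[:,:2].T))[1][::-1,1])).round(),np.percentile(P[:,2],90).round())
E
```

```text
t: 15.35
ee_pos: [599.4, -190.5, 59.2]
ee_rot: [[0.997, -0.077, -0.0], [-0.077, -0.997, -0.001], [0.0, 0.001, -1.0]]
contact_force: [0.3, 0.7, 0.0]
grip_width: 0.494
grip_force: 0.0
t: 15.98
ee_pos: [599.3, -190.5, 221.6]
ee_rot: [[0.997, -0.077, 0.001], [-0.077, -0.997, -0.001], [0.001, 0.001, -1.0]]
contact_force: [0.5, -0.4, 0.3]
grip_width: 0.491
grip_force: 0.0
t: 16.48
ee_pos: [477.2, -251.5, 240.5]
ee_rot: [[0.997, -0.079, 0.0], [-0.079, -0.997, -0.001], [0.0, 0.001, -1.0]]
contact_force: [0.1, 0.7, 0.3]
grip_width: 0.494
grip_force: 0.0
1745 [-0.0000e+00  3.0000e-03  1.5443e+01] [[-107.2, -64.4, 11.6], [109.1, 62.7, 18.7]]
tee 138 [-80.3  -0.8 117. ] -154.0 120.0
```

View pics/s3.png

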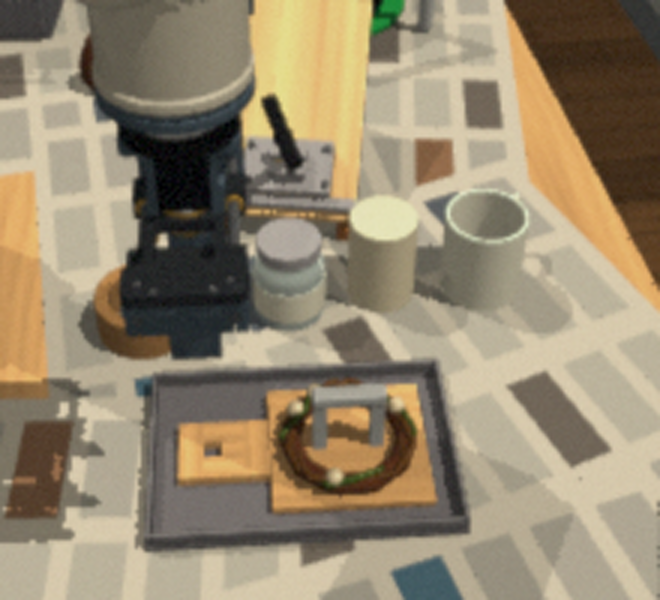

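The board lies flat inside the tray (plate 270–435, tongue 180–270 in the crop). The tee is still twisted and out at (283,130), and the other items are in place.

```bash
python3 -c "
from station import robot
print(robot.job_done())"
```

```text
the job is handed in; nothing more can be done
None
```

The plunger is latched open, the board lies flat and centred in the tray with the gripper clear, and the job is handed in at about 16.5 s on the robot's clock; the hand-in call returned no verdict.

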